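# Sort fit-up leftovers by metal on the welding bench

## Task

Sort the five leftover fittings by metal: the two bright stainless pieces into the blue tray, the two black mild-steel pieces into the red tray, the brass plug into the yellow tray, each flat on the tray floor, couplings and plug standing upright, nothing stacked. Do both stainless pieces first and do not let the fingers touch black steel or brass until both lie in the blue tray, so that nothing is carried over onto the stainless. The black lug is pushed part way under the overhanging leg of the angle-iron stop: draw it out along the bench until it is clear before you lift it, and leave the tacked pipe shell standing where it is.

Things in the scene. Friction and masses are not known exactly. Their poses are not given: they have to be found in the camera images.
- lug_bright: Bright silvery stainless flat mounting lug, a plate 70 x 40 x 8 mm (x, y, z) with a 16 mm hole 19 mm from the centre towards its -x end; origin at the centre of its underside; 0.1 to 0.25 kg; lies flat and free on the bench at any yaw
- coupling_bright: Bright silvery stainless weld coupling, a short thick pipe sleeve 44 mm outside, 31 mm bore, 32 mm high, standing on its end with the bore upright; origin at the centre of its underside; about 0.16 kg; stands free on the bench
- lug_black: Black mild-steel flat mounting lug, a plate 70 x 40 x 8 mm (x, y, z) with a 16 mm hole 19 mm from the centre towards its -x end; origin at the centre of its underside; 0.1 to 0.25 kg; lies flat on the bench, 22 to 28 mm of its +x end under the overhang of the angle; the -x end with the hole sticks out 42 to 48 mm, free on both sides
- coupling_black: Black mild-steel weld coupling, a short thick pipe sleeve 44 mm outside, 31 mm bore, 32 mm high, standing on its end with the bore upright; origin at the centre of its underside; about 0.16 kg; stands free on the bench
- plug_brass: Yellow brass purge plug: a hexagonal foot 42 mm over its corners and 14 mm high, on it a round barrel 26 mm in diameter up to 34 mm above the underside; stands on its foot free on the bench; origin at the centre of its underside; about 0.2 kg
- tray_blue: Blue sheet-metal parts tray, 132 x 158 mm outside (x, y), 30 mm high, walls and floor 4 mm thick (124 x 150 mm inside, floor 4 mm above the bench), fixed to the bench; origin under its centre on the bench, z up, y along its longer side; for stainless
- tray_red: Red sheet-metal parts tray, 132 x 158 mm outside (x, y), 30 mm high, walls and floor 4 mm thick (124 x 150 mm inside, floor 4 mm above the bench), fixed to the bench; origin under its centre on the bench, z up, y along its longer side; for mild steel
- tray_yellow: Yellow sheet-metal parts tray, 132 x 158 mm outside (x, y), 30 mm high, walls and floor 4 mm thick (124 x 150 mm inside, floor 4 mm above the bench), fixed to the bench; origin under its centre on the bench, z up, y along its longer side; for brass
- angle: Rusty brown angle-iron stop fixed to the bench, 180 mm long (y), 35 mm deep (x), 35 mm high: an upright leg at the back (inner face at x = +12.5 mm) and a 5 mm thick level upper leg that overhangs towards -x, its underside 30 mm above the bench, its free edge at x = -17.5 mm; open below but for a gusset at each end. Origin on the bench under its centre; z up
- shell: Bystander: grey steel pipe shell, 110 mm in diameter, 110 mm high, standing on end to the right of the robot (-y), with a 42 mm branch pipe tacked to its side 62 mm up that points to -x; origin at the centre of its underside; leave it alone
Things that resemble listed ones, but are neither listed nor needed, are in the scene too. There is more than one size of the coupling_bright; the one meant has the size given above. Of the things that look like the plug_brass, the smaller one is meant.

How it is judged (in metres and radians):
On the way:
1. both stainless pieces lie in the blue tray (x of lug_bright in the frame of tray_blue between -0.062 and 0.062 m and y of lug_bright in the frame of tray_blue between -0.075 and 0.075 m and z of lug_bright in the frame of tray_blue between 0 and 0.009 m and angle between each of lug_bright, coupling_bright's own z axis and vertical below 0.15 rad and linear speed of each of lug_bright, coupling_bright below 0.02 m/s and x of coupling_bright in the frame of tray_blue between -0.062 and 0.062 m and y of coupling_bright in the frame of tray_blue between -0.075 and 0.075 m and z of coupling_bright in the frame of tray_blue between 0 and 0.009 m), for 0.2 s.
At the end, for the whole second after the job is handed in: The bright lug and bright coupling are in the blue tray, the black lug and black coupling in the red, the brass plug in the yellow: each piece's centre within the tray's inner walls, its underside within 5 mm of the tray floor, tilted less than 0.15 rad, at rest (under 20 mm/s) and released (all of step 1 and x of lug_black in the frame of tray_red between -0.062 and 0.062 m and y of lug_black in the frame of tray_red between -0.075 and 0.075 m and z of lug_black in the frame of tray_red between 0 and 0.009 m and angle between each of lug_black, coupling_black, plug_brass's own z axis and vertical below 0.15 rad and linear speed of each of lug_black, coupling_black, plug_brass below 0.02 m/s and x of coupling_black in the frame of tray_red between -0.062 and 0.062 m and y of coupling_black in the frame of tray_red between -0.075 and 0.075 m and z of coupling_black in the frame of tray_red between 0 and 0.009 m and x of plug_brass in the frame of tray_yellow between -0.062 and 0.062 m and y of plug_brass in the frame of tray_yellow between -0.075 and 0.075 m and z of plug_brass in the frame of tray_yellow between 0 and 0.009 m); the robot touches nothing.
It fails at once if the fingers touch a black or brass piece before both stainless pieces lie in the blue tray ((contact force between the fingers and lug_black above 0.5 N or contact force between the fingers and coupling_black above 0.5 N or contact force between the fingers and plug_brass above 0.5 N) and not ((x of lug_bright in the frame of tray_blue between -0.062 and 0.062 m and y of lug_bright in the frame of tray_blue between -0.075 and 0.075 m and z of lug_bright in the frame of tray_blue between 0 and 0.02 m) and (x of coupling_bright in the frame of tray_blue between -0.062 and 0.062 m and y of coupling_bright in the frame of tray_blue between -0.075 and 0.075 m and z of coupling_bright in the frame of tray_blue between 0 and 0.02 m))).
It fails at once if the black lug is lifted (underside over 15 mm) while its end is still more than 6 mm under the angle's overhang (x of lug_black in the frame of angle between -0.0465 and 0.03 m and y of lug_black in the frame of angle between -0.1 and 0.1 m and z of lug_black in the frame of angle between 0.015 and 0.03 m).
It fails at once if the pipe shell is shifted by more than 10 mm (distance of shell from where it was at the start of the episode above 0.01 m).
It also fails if it takes over 122 s, if anything falls off the work surface, if the arm or the gripper's body presses on something with over 40 N, if the wrist force passes 120 N, or if a joint passes its speed limit or range.

## Robot

A 7-joint arm with a two-finger parallel gripper is mounted at the origin on the work surface. World frame = base frame: x ahead of the robot, y to its left, z up, the work surface at z = 0. Lengths are in mm, angles in rad, forces in N, time in s.
With the tool pointing down it reaches from about 400 to 850 mm from the base axis. Payload 4.5 kg.
Tool frame: the origin (TCP) lies at the very end of the fingers, on their centre line; the grasp point (between the pads) lies 19 mm behind it; z points along the fingers, y is the line along which they close (so a half turn about z gives the same grasp; the last joint's range is limited). The gripper opens to 88 mm and grips with 3 to 60 N. Pads are 18 mm wide; open, the fingers measure 123 mm over their backs; the gripper's body (75 mm by 187 mm) begins 45 mm behind the grasp point.
Start: joints at [-1.229, 0.689, -0.195, 1.565, 0.157, 0.902, -0.215], TCP at [189.332, 595.657, 238.743] pointing down, gripper open.
Joint ranges: [-3.01, 3.01], [-0.46, 2.08], [-1.47, 1.51], [0.13, 2.56], [-1, 4.14], [0.04, 2.09], [-2.66, 2.66]. Speed limits (rad/s): [2.57, 2.57, 3.14, 3.14, 3.14, 3.14, 3.14].

## Interface

Orientations are given as a 3x3 rotation matrix whose columns are the frame's x, y, z axes.
In Python, from bench import arm gives the robot as it stands. The module is installed in compiled form; this text tells all that it offers.
- The arm moves only by the tool move_arm, never from a script. Its argument "moves" is a list of rows, each a list of 7 numbers: the turn, a rotation vector about the world's x, y, z in degrees, then the shift along the world's x, y, z in mm, then the closure in counts, from 0 (fully open) to 255 (shut). A call has 1 to 10 rows; each row is the pose to reach, as a shift and turn from the pose commanded when the call began; what a row does not reach only later rows make up. A row lasts 1/10 s, in which the tool goes at most 50 mm and 8.59 degrees, less where a joint would pass 70% of its speed; a pose out of reach is approached as far as the arm can. A call with a gripper value outside its range is refused whole. The fingers move at their own pace and stop on an object; "grip_force" is the grip in N (left out, the last holds). Time passes only in rows, so rows that repeat a pose let the fingers close. It gives the time, the measured TCP pose, the force, the opening and the grip force at its end, in the units of the state.
- arm.get_obs(): the state, without advancing time (a new reading comes with each control period).
- arm.camera(name): name is "scene" or "side" or "wrist"; returns a dict with "color" (480x640x3 uint8, red, green, blue), "intrinsics" (3x3 intrinsics, pixels), "k1" (the pictures are not rectified: a ray, as slopes to the right and down, at radius r is drawn at 1 + k1 r^2 times it, then the intrinsics apply), "R" (3x3) and "t" (3): a world point X has camera coordinates R X + t. Camera axes: x right, y down, z forward; pixel columns grow to the right and rows downward; lengths in mm; the calibration is good to about 2 mm. A picture is of the moment at which its call begins. There is no depth.
- arm.close_job(): hands the job in; it is judged then, once.
Trained networks look in a picture, given as the dict that the camera call returned (one of the last four; its "shot" number tells which), for a name from the list of things; names that differ only in an ending like _2 or _b are one class to them, and where a whole thing is asked for, a point or a joint stands for the part that bears it (a point fixed in the world has none). Each returns a list of dicts, best first, with "confidence" (0 to 1); they miss things now and then, are a little off and sometimes report something else, mostly with a low value. They report only what shows in the picture. A call takes as long as a camera call. They do not tell look-alikes from the thing itself.
- arm.recognise(picture, target): "extent" ([left, top, right, bottom] in pixels, round what is visible of it).
- arm.masks_of(picture, target): "mask" (480x640 bool, what is visible of it) and "extent" ([left, top, right, bottom] in pixels, round what is visible of it).
- arm.landmark_of(picture, target): "at" ([column, row] in pixels: a listed point, or the origin of a listed thing).
The state is a dict: "clock": time; "joint_pos": joint angles; "joint_vel": joint speeds; "effort": joint torques, N m; "ee_pos": TCP position; "eef_rot": TCP orientation; "ft_force": force on the tool from outside, world axes, zero at the start; "ft_torque": the same for the moment, N m; "width": finger opening in mm; "grasp_force": force on a finger pad.
Only numpy, scipy, OpenCV 4.12 (cv2) and the standard library are available. Lean on these libraries where they do the work, as an engineer would, in place of code of your own. Each camera call takes 0.05 s, during which the arm holds its last target. There are 200 camera calls.

## Working session

There is one attempt and no reset: what is moved stays moved. The work goes in short steps, Python scripts to look and compute and a tool call to move; the robot and the scene stay as the last step left them, time stands still between calls to the robot, and variables do not carry over. Pictures are saved under pics/ and viewed, at most 14 in all, crops included, and the job is handed in when it is done.

Besides the shell and the picture viewer there is one more tool, called after "Request:" by a JSON object that holds its "op" and its "data", one argument or row to a line. move_arm: Moves the arm, as the interface text tells. Its arguments: {"type":"object","properties":{"moves":{"type":"array"},"grip_force":{"type":"number"}},"required":["moves"]}

```bash
mkdir -p pics
cat > h.py <<'E'
import numpy as np, cv2
from bench import arm
def ray(c,uv):
    K=np.array(c["intrinsics"],float);R=np.array(c["R"]);t=np.array(c["t"])
    d=(np.array([(uv[0]-K[0,2])/K[0,0],(uv[1]-K[1,2])/K[1,1]]))
    s=d.copy()
    for _ in range(20): s=d/(1+c["k1"]*(s@s))
    return -R.T@t, R.T@np.array([s[0],s[1],1])
def atz(c,uv,z):
    o,d=ray(c,uv); return o+d*(z-o[2])/d[2]
def proj(c,X):
    R=np.array(c["R"]);t=np.array(c["t"]);K=np.array(c["intrinsics"])
    p=R@np.array(X,float)+t; s=p[:2]/p[2]; s=s*(1+c["k1"]*(s@s))
    return np.array([K[0,0]*s[0]+K[0,2],K[1,1]*s[1]+K[1,2]])
def tri(c1,u1,c2,u2):
    o1,d1=ray(c1,u1);o2,d2=ray(c2,u2)
    A=np.stack([d1,-d2],1);x=np.linalg.lstsq(A,o2-o1,rcond=None)[0]
    p,q=o1+d1*x[0],o2+d2*x[1]; return (p+q)/2,np.linalg.norm(p-q)
def save(c,n): cv2.imwrite(f"pics/{n}.png",c["color"][:,:,::-1])
E
cat > a.py <<'E'
from h import *
np.set_printoptions(precision=1,suppress=True)
T="lug_bright coupling_bright lug_black coupling_black plug_brass tray_blue tray_red tray_yellow angle shell".split()
for n in("scene","side","wrist"):
    c=arm.camera(n);save(c,n+"0");print(n,"cam at",-np.array(c["R"]).T@c["t"])
    for t in T:
        for f in (arm.landmark_of(c,t) if n!="wrist" else []): print(t,round(f["confidence"],2),np.array(f["at"]),atz(c,f["at"],0)[:2])
E
python3 a.py; python3 -c "
from h import *;o=arm.get_obs();print(o)"
```

```text
scene cam at [1144.8  553.4  611.2]
lug_bright 0.76 [291.4 220. ] [ 425.  -163.5]
coupling_bright 0.78 [354.3 249. ] [430.7  47.3]
coupling_bright 0.58 [359.1 276.3] [508.7 117.5]
coupling_bright 0.42 [305.9 240. ] [473.1 -69.7]
lug_black 0.38 [225.7 203.3] [ 472.9 -375.1]
coupling_black 0.56 [307.7 241.4] [475.  -62.1]
plug_brass 0.76 [439.  246.4] [296.7 200.4]
plug_brass 0.51 [416.2 267.1] [402.2 198.7]
tray_blue 0.8 [324.9 314.6] [649.3 135.5]
tray_red 0.72 [469.6 333.4] [520.1 378.8]
tray_yellow 0.72 [238.7 261.6] [ 637.4 -133.3]
angle 0.78 [211.6 208.2] [ 515.9 -384.8]
shell 0.67 [242.2 179.2] [ 338.5 -455. ]
side cam at [  361.1 -1061.4   635.5]
lug_bright 0.85 [312.2 287.8] [ 417.4 -172.4]
coupling_bright 0.73 [337.9 222.4] [500.4  99.1]
coupling_bright 0.67 [310.4 234.4] [428.5  45.4]
lug_black 0.83 [359.9 359.8] [ 483.2 -388.7]
coupling_black 0.8 [333.1 257.7] [471.5 -62.5]
plug_brass 0.67 [298.5 202.8] [408.5 216.2]
plug_brass 0.62 [257.3 206.7] [300.2 202.7]
tray_blue 0.71 [394.1 218.7] [643.2 106.2]
tray_red 0.92 [334.6 177.5] [521.4 372.3]
tray_yellow 0.69 [410.5 270.7]
[... 294 characters left out ...]
.21508397]), 'joint_vel': array([-0.00081687,  0.00025198, -0.00122658,  0.00050694, -0.00012674,
        0.00067028, -0.00040139]), 'effort': array([-1.06560046e-04, -5.27507329e+01, -1.26709700e+00, -1.53750300e+01,
       -5.18417812e-02, -7.25375139e-04,  2.48744095e-05]), 'ee_pos': array([189.31914119, 595.65620179, 238.74885263]), 'eef_rot': array([[-9.53013422e-01,  3.02928073e-01, -3.08797282e-06],
       [ 3.02928072e-01,  9.53013418e-01,  8.83389591e-05],
       [ 2.97032302e-05,  8.32527801e-05, -9.99999996e-01]]), 'ft_force': array([-0.18077612,  0.2179938 ,  0.49880002]), 'ft_torque': array([-0.01141891,  0.0266936 ,  0.02802254]), 'grasp_force': 0.0, 'width': 88.07869855733392}
```

View pictures.

View pics/scene0.png

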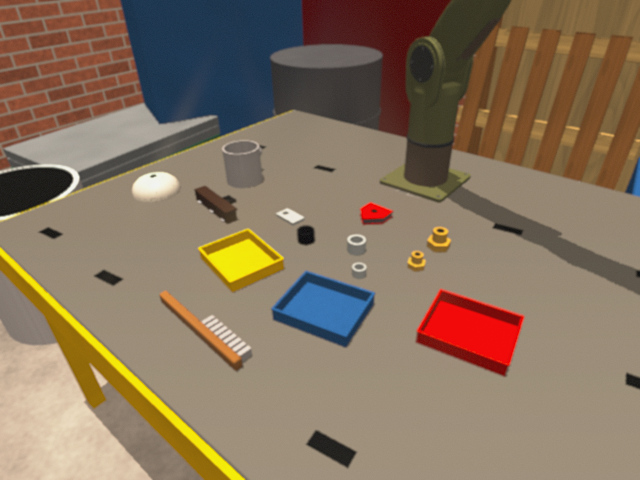

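View pics/side0.png

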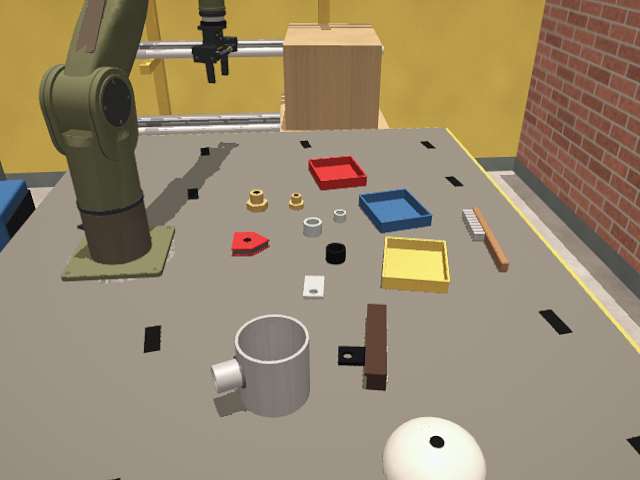

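```bash
cat > b.py <<'E'
from h import *
np.set_printoptions(precision=1,suppress=True)
Z=dict(lug_bright=8,lug_black=8,tray_blue=30,tray_red=30,tray_yellow=30,coupling_bright=32,coupling_black=32,angle=35)
for n in("scene","side"):
    c=arm.camera(n)
    for t,z in Z.items():
        for f in arm.masks_of(c,t)[:2]:
            if f["confidence"]<.4: continue
            p=np.argwhere(f["mask"])[:,::-1]; h=cv2.convexHull(p.astype(np.int32))[:,0]
            w=np.array([atz(c,u,z)[:2] for u in h],np.float32)
            r=cv2.minAreaRect(w); print(n,t,round(f["confidence"],2),np.array(f["extent"]),"c",np.array(r[0]),"wh",np.array(r[1]),"a",round(r[2],1))
E
python3 b.py
```

```text
scene lug_bright 0.62 [278.3 210.7 301.7 226.8] c [ 422.3 -171. ] wh [80.3 51.8] a 85.3
scene tray_blue 0.75 [270.2 272.7 369.3 350.2] c [652.  136.4] wh [163.1 172.2] a 11.1
scene tray_red 0.72 [415.6 287.1 520.5 373.3] c [539.1 380.4] wh [162.2 163.1] a 10.2
scene tray_red 0.42 [272.8 269.8 371.1 348.3] c [654.1 137.3] wh [159.7 171.2] a 11.5
scene tray_yellow 0.93 [195.8 230.1 284.6 292.4] c [ 647.1 -108.5] wh [196.3 148.1] a 76.9
scene coupling_bright 0.77 [345.4 235.  363.6 256.3] c [452.4  65.4] wh [82.2 39.4] a 35.2
scene coupling_bright 0.76 [351.5 261.9 365.2 275.4] c [525.6 128.4] wh [52.3 29.9] a 36.4
scene coupling_black 0.83 [301.2 228.1 312.2 245.4] c [492.7 -51. ] wh [83.2 39. ] a 40.5
scene angle 0.97 [193.1 186.  238.5 223.6] c [ 527.6 -348.3] wh [241.9  65.8] a 79.3
side lug_bright 0.72 [300.  276.5 322.9 303.6] c [ 417.6 -182.9] wh [82.5 41.6] a 85.0
side lug_black 0.57 [337.4 348.7 364.6 365.6] c [ 467.8 -385.2] wh [45.5 44.8] a 81.2
side tray_blue 0.83 [356.5 189.1 429.9 229.5] c [638.9 101.9] wh [157.8 211.8] a 9.7
side tray_red 0.88 [308.7 157.7 365.4 193.6] c [521.2 346.4] wh [147.1 229.5] a 8.2
side tray_yellow 0.87 [378.9 239.3 447.7 296.6] c [ 633.9 -143. ] wh [206.  137.4] a 76.7
side coupling_bright 0.88 [303.7 218.5 322.6 236.9] c [431.3  22.7] wh [90.9 42.1] a 86.8
side coupling_bright 0.68 [330.8 211.8 344.9 222.5] c [501.   72.9] wh [62.  26.7] a 84.0
side coupling_black 0.62 [327.3 242.5 347.7 267.9] c [473.2 -95.2] wh [84.8 41. ] a 84.7
side angle 0.65 [358.8 300.6 386.8 391.4] c [ 509.1 -387. ] wh [212.1  37.1] a 80.2
```

Request:
{"op": "move_arm", "data": {
  "moves": [
    [0, 0, 0, 260, -300, -10, 0],
    [0, 0, 0, 260, -300, -10, 0],
    [0, 0, 0, 260, -300, -10, 0],
    [0, 0, 0, 260, -300, -10, 0],
    [0, 0, 0, 260, -300, -10, 0],
    [0, 0, 0, 260, -300, -10, 0],
    [0, 0, 0, 260, -300, -10, 0],
    [0, 0, 0, 260, -300, -10, 0],
    [0, 0, 0, 260, -300, -10, 0],
    [0, 0, 0, 260, -300, -10, 0]
  ]
}}

```text
clock: 3.05
ee_pos: [450.2, 294.6, 228.7]
eef_rot: [[-0.952, 0.306, 0.0], [0.306, 0.952, 0.0], [-0.0, 0.0, -1.0]]
ft_force: [-0.9, 0.5, -0.1]
width: 88.0
grasp_force: 0.0
```

Request:
{"op": "move_arm", "data": {
  "moves": [
    [0, 0, 0, -5, -270, -20, 0],
    [0, 0, 0, -5, -270, -20, 0],
    [0, 0, 0, -5, -270, -20, 0],
    [0, 0, 0, -5, -270, -20, 0],
    [0, 0, 0, -5, -270, -20, 0],
    [0, 0, 0, -5, -270, -20, 0],
    [0, 0, 0, -5, -270, -20, 0],
    [0, 0, 0, -5, -270, -20, 0],
    [0, 0, 0, -5, -270, -20, 0]
  ]
}}

```text
clock: 3.95
ee_pos: [444.7, 28.4, 209.0]
eef_rot: [[-0.954, 0.299, 0.001], [0.299, 0.954, 0.002], [-0.0, 0.002, -1.0]]
ft_force: [-0.3, -0.4, 0.9]
width: 88.3
grasp_force: 0.0
```

```bash
cat > c.py <<'E'
import sys
from h import *
np.set_printoptions(precision=1,suppress=True)
# usage: c.py name z1 target ...   : landmarks of targets on wrist camera
n=sys.argv[1];c=arm.camera("wrist");save(c,n)
o=arm.get_obs();print("tcp",o["ee_pos"],"yaw y",round(np.degrees(np.arctan2(o["eef_rot"][1,1],o["eef_rot"][0,1])),1),"w",round(o["width"],1),"clk",o["clock"],"cam",-np.array(c["R"]).T@c["t"])
Z=dict(lug_bright=8,lug_black=8,tray_blue=30,tray_red=30,tray_yellow=30,coupling_bright=32,coupling_black=32,angle=35,plug_brass=34)
for t in sys.argv[2:]:
    for f in arm.landmark_of(c,t)[:2]: print(t,"lm",round(f["confidence"],2),np.array(f["at"]),"z0",atz(c,f["at"],0)[:2])
    for f in arm.masks_of(c,t)[:2]:
        h=cv2.convexHull(np.argwhere(f["mask"])[:,::-1].astype(np.int32))[:,0]
        r=cv2.minAreaRect(np.array([atz(c,u,Z[t])[:2] for u in h],np.float32))
        print(t,"mask",round(f["confidence"],2),np.array(f["extent"]),"c",np.array(r[0]),"wh",np.array(r[1]),"a",round(r[2],1))
E
python3 c.py w1 coupling_bright lug_bright coupling_black
```

```text
tcp [444.7  28.2 209. ] yaw y 72.6 w 88.0 clk 4.0 cam [378.9  47.2 354.5]
coupling_bright lm 0.71 [336.3 195.9] z0 [431.9  50.7]
coupling_bright lm 0.58 [411.2 240.2] z0 [502.4 114.7]
coupling_bright mask 0.88 [397.  230.1 430.1 261.1] c [497.1 108.1] wh [35.3 28.5] a 29.2
coupling_bright mask 0.73 [316.1 173.2 364.8 222.1] c [430.   51.7] wh [43.  42.4] a 28.6
lug_bright lm 0.62 [137.3 245.1] z0 [ 417.8 -173. ]
lug_bright mask 0.68 [ 98.8 223.9 168.3 269.8] c [ 417.5 -173.4] wh [75.3 42.3] a 83.2
lug_bright mask 0.49 [318.1 176.8 364.5 222.3] c [433.  53.] wh [45.3 47.3] a 72.6
coupling_black lm 0.74 [243.5 264.8] z0 [474.3 -69.1]
coupling_black mask 0.6 [213.1 245.6 261.4 294.5] c [468.8 -65.6] wh [42.3 52.9] a 42.3
```

View pics/w1.png

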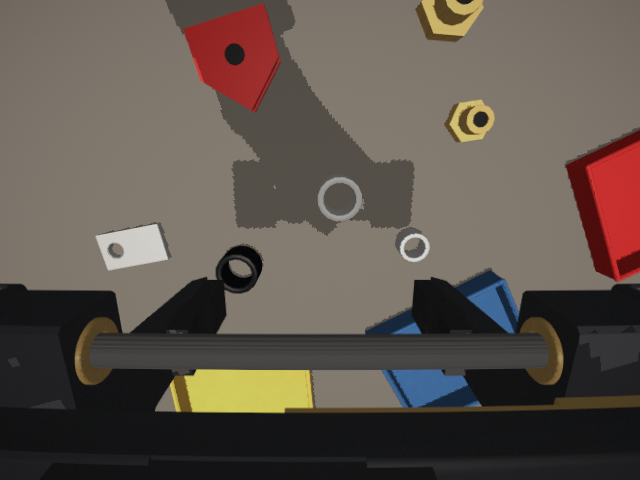

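Request:
{"op": "move_arm", "data": {
  "moves": [
    [0, 0, 0, -14, 22, -40, 0],
    [0, 0, 0, -14, 22, -80, 0],
    [0, 0, 0, -14, 22, -120, 0],
    [0, 0, 0, -14, 22, -160, 0],
    [0, 0, 0, -14, 22, -200, 0],
    [0, 0, 0, -14, 22, -200, 0],
    [0, 0, 0, -14, 22, -200, 255],
    [0, 0, 0, -14, 22, -200, 255],
    [0, 0, 0, -14, 22, -200, 255],
    [0, 0, 0, -14, 22, -200, 255]
  ],
  "grip_force": 25
}}

```text
clock: 5.3
ee_pos: [431.1, 48.2, 8.3]
eef_rot: [[-0.953, 0.302, 0.002], [0.302, 0.953, 0.001], [-0.001, 0.001, -1.0]]
ft_force: [-0.8, -0.2, 0.7]
width: 58.3
grasp_force: 0.0
```

Request:
{"op": "move_arm", "data": {
  "moves": [
    [0, 0, 0, 0, 0, 0, 255],
    [0, 0, 0, 0, 0, 0, 255],
    [0, 0, 0, 0, 0, 30, 255],
    [0, 0, 0, 0, 0, 80, 255],
    [0, 0, 0, 0, 0, 120, 255],
    [0, 0, 0, 0, 0, 120, 255]
  ]
}}

```text
clock: 5.9
ee_pos: [429.3, 47.7, 129.0]
eef_rot: [[-0.953, 0.302, -0.004], [0.302, 0.953, -0.002], [0.003, -0.003, -1.0]]
ft_force: [1.9, -0.8, -1.9]
width: 43.4
grasp_force: 25.0
```

```bash
cat > fit.py <<'E'
from h import *
from scipy.optimize import minimize
cs=[arm.camera("scene"),arm.camera("side")]
def box(dx,dy,z): return np.array([[sx*dx/2,sy*dy/2,zz] for sx in(-1,1) for sy in(-1,1) for zz in(0,z)])
def fit(t,B,x0):
    ms=[]
    for c in cs:
        m=[f for f in arm.masks_of(c,t) if f["confidence"]>.4]
        best=None
        for f in m:
            u=proj(c,[x0[0],x0[1],15]); y,x=np.argwhere(f["mask"]).mean(0)
            if np.hypot(u[0]-x,u[1]-y)<40: best=f["mask"].astype(np.uint8);break
        ms.append(best)
    def cost(p,full=False):
        a=np.radians(p[2]);R=np.array([[np.cos(a),-np.sin(a),0],[np.sin(a),np.cos(a),0],[0,0,1]])
        W=B@R.T+[p[0],p[1],0]; s=[]
        for c,m in zip(cs,ms):
            if m is None: continue
            h=cv2.convexHull(np.array([proj(c,w) for w in W],np.float32)[:,0:2])
            q=np.zeros((480,640),np.uint8); cv2.fillConvexPoly(q,np.round(h*16).astype(np.int32),1,shift=4)
            s.append(1-(q&m).sum()/(q|m).sum())
        return s if full else np.mean(s)
    best=min((minimize(cost,[x0[0],x0[1],a],method="Nelder-Mead",options=dict(initial_simplex=[[x0[0],x0[1],a],[x0[0]+25,x0[1],a],[x0[0],x0[1]+25,a],[x0[0],x0[1],a+12]])) for a in x0[2]),key=lambda r:r.fun)
    print(t,best.x.round(1),np.round(cost(best.x,True),3))
T=box(132,158,30)
fit("tray_blue",T,(646,120,(-80,10)));fit("tray_red",T,(521,372,(-80,10)));fit("tray_yellow",T,(634,-130,(-13,77)))
fit("angle",box(35,180,35),(510,-370,(-10,)))
E
python3 fit.py
```

```text
tray_blue [643.6 128.4  11.1] [0.015 0.046]
tray_red [525.1 377.6   9.3] [0.024 0.185]
tray_yellow [ 638.2 -123.8  -12.8] [0.03  0.036]
angle [ 512.2 -369.5  -10.6] [0.081 0.083]
```

Request:
{"op": "move_arm", "data": {
  "moves": [
    [0, 0, -62, 206, 119, 0, 255],
    [0, 0, -62, 206, 119, 0, 255],
    [0, 0, -62, 206, 119, 0, 255],
    [0, 0, -62, 206, 119, 0, 255],
    [0, 0, -62, 206, 119, 0, 255],
    [0, 0, -62, 206, 119, 0, 255],
    [0, 0, -62, 206, 119, 0, 255],
    [0, 0, -62, 206, 119, 0, 255],
    [0, 0, -62, 206, 119, 0, 255],
    [0, 0, -62, 206, 119, 0, 255]
  ]
}}

```text
clock: 7.4
ee_pos: [635.9, 166.4, 128.3]
eef_rot: [[-0.183, 0.983, -0.001], [0.983, 0.183, -0.001], [-0.0, -0.001, -1.0]]
ft_force: [-0.3, -0.5, -2.4]
width: 43.5
grasp_force: 25.0
```

```bash
python3 c.py w2 tray_blue
```

```text
tcp [636.1 166.4 128.5] yaw y 10.5 w 43.9 clk 7.45 cam [622.7 231.9 273.8]
tray_blue lm 0.91 [318.3 277.7] z0 [642.3 124.9]
tray_blue mask 0.66 [226.3 182.2 409.7 377. ] c [642.2 128.8] wh [134.9 162.6] a 11.5
```

View pics/w2.png

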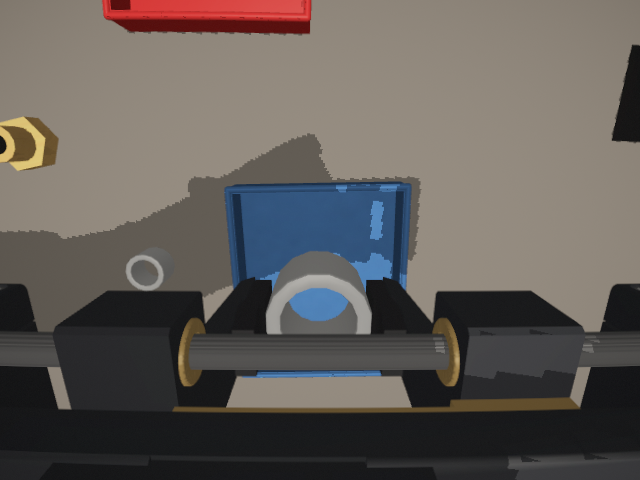

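Request:
{"op": "move_arm", "data": {
  "moves": [
    [0, 0, 0, 1, 1, -40, 255],
    [0, 0, 0, 1, 1, -80, 255],
    [0, 0, 0, 1, 1, -105, 255],
    [0, 0, 0, 1, 1, -115, 255],
    [0, 0, 0, 1, 1, -115, 255],
    [0, 0, 0, 1, 1, -115, 75],
    [0, 0, 0, 1, 1, -115, 75],
    [0, 0, 0, 1, 1, -115, 75],
    [0, 0, 0, 1, 1, -80, 75],
    [0, 0, 0, 1, 1, -20, 75]
  ]
}}

```text
clock: 8.55
ee_pos: [635.4, 166.9, 97.5]
eef_rot: [[-0.18, 0.984, -0.005], [0.984, 0.18, -0.002], [-0.001, -0.005, -1.0]]
ft_force: [0.3, 0.4, 0.8]
width: 62.0
grasp_force: 0.0
```

Request:
{"op": "move_arm", "data": {
  "moves": [
    [0, 0, -17, -100, -120, 40, 0],
    [0, 0, -17, -100, -120, 40, 0],
    [0, 0, -17, -100, -120, 40, 0],
    [0, 0, -17, -100, -120, 40, 0],
    [0, 0, -17, -216, -295, 40, 0],
    [0, 0, -17, -216, -295, 40, 0],
    [0, 0, -17, -216, -295, 40, 0],
    [0, 0, -17, -216, -295, 40, 0],
    [0, 0, -17, -216, -295, 40, 0],
    [0, 0, -17, -216, -295, 40, 0]
  ]
}}

```text
clock: 9.55
ee_pos: [421.1, -128.9, 139.0]
eef_rot: [[0.119, 0.993, 0.001], [0.993, -0.119, -0.001], [-0.001, 0.001, -1.0]]
ft_force: [0.3, -0.0, -0.6]
width: 88.5
grasp_force: 0.0
```

```bash
python3 c.py w3 lug_bright
```

```text
tcp [ 422.7 -127.1  139.1] yaw y -6.7 w 88.4 clk 9.6 cam [428.1 -62.8 284.5]
lug_bright lm 0.7 [323.1 276.9] z0 [ 419.2 -174.8]
lug_bright mask 0.94 [298.7 240.  344.1 316.9] c [ 417.6 -174.2] wh [72.2 40.6] a 83.2
```

View pics/w3.png

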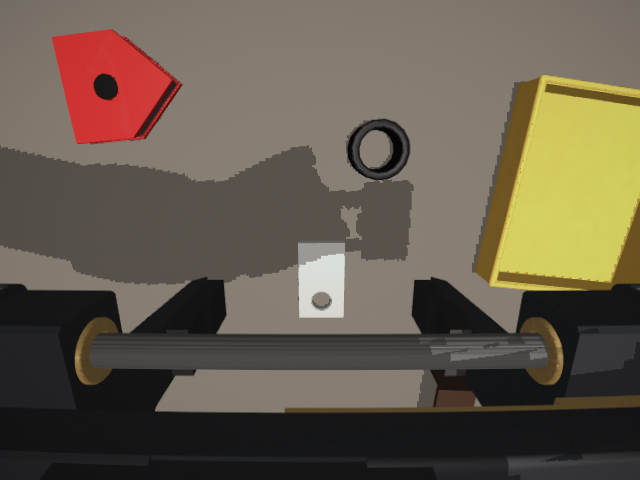

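Request:
{"op": "move_arm", "data": {
  "moves": [
    [0, 0, 0, -5, -47, 0, 0],
    [0, 0, 0, -5, -47, -45, 0],
    [0, 0, 0, -5, -47, -90, 0],
    [0, 0, 0, -5, -47, -125, 0],
    [0, 0, 0, -5, -47, -136, 0],
    [0, 0, 0, -5, -47, -136, 0],
    [0, 0, 0, -5, -47, -136, 255],
    [0, 0, 0, -5, -47, -136, 255],
    [0, 0, 0, -5, -47, -136, 255],
    [0, 0, 0, -5, -47, -136, 255]
  ],
  "grip_force": 30
}}

```text
clock: 10.7
ee_pos: [417.5, -173.2, 2.7]
eef_rot: [[0.114, 0.994, 0.001], [0.994, -0.114, 0.001], [0.001, 0.001, -1.0]]
ft_force: [-0.9, 0.1, 0.8]
width: 58.4
grasp_force: 0.0
```

Request:
{"op": "move_arm", "data": {
  "moves": [
    [0, 0, 0, 0, 0, 0, 255],
    [0, 0, 0, 0, 0, 0, 255],
    [0, 0, 0, 0, 0, 0, 255],
    [0, 0, 0, 0, 0, 40, 255],
    [0, 0, 0, 0, 0, 90, 255],
    [0, 0, 0, 0, 0, 125, 255],
    [0, 0, 0, 0, 0, 125, 255]
  ]
}}

```text
clock: 11.4
ee_pos: [416.1, -174.3, 130.0]
eef_rot: [[0.116, 0.993, 0.0], [0.993, -0.116, 0.0], [0.0, 0.0, -1.0]]
ft_force: [1.0, -0.5, -1.3]
width: 39.3
grasp_force: 30.0
```

Request:
{"op": "move_arm", "data": {
  "moves": [
    [0, 0, 17.5, 231, 271, 0, 255],
    [0, 0, 17.5, 231, 271, 0, 255],
    [0, 0, 17.5, 231, 271, 0, 255],
    [0, 0, 17.5, 231, 271, 0, 255],
    [0, 0, 17.5, 231, 271, 0, 255],
    [0, 0, 17.5, 231, 271, 0, 255],
    [0, 0, 17.5, 231, 271, 0, 255],
    [0, 0, 17.5, 231, 271, 0, 255],
    [0, 0, 17.5, 231, 271, 0, 255],
    [0, 0, 17.5, 231, 271, 0, 255]
  ]
}}

```text
clock: 12.4
ee_pos: [646.1, 94.8, 127.0]
eef_rot: [[-0.188, 0.982, -0.002], [0.982, 0.188, -0.003], [-0.002, -0.003, -1.0]]
ft_force: [0.4, -0.5, -1.1]
width: 39.0
grasp_force: 30.0
```

```bash
python3 c.py w4 tray_blue coupling_bright
```

```text
tcp [646.2  94.2 127.1] yaw y 10.8 w 39.1 clk 12.45 cam [632.7 160.5 272.4]
tray_blue lm 0.56 [324.6 192. ] z0 [643.6 126.8]
tray_blue mask 0.61 [221.5  76.3 422.1 297.7] c [642.6 127.7] wh [136.  160.8] a 11.4
coupling_bright lm 0.97 [147.8 178.2] z0 [502.3 111.4]
coupling_bright mask 0.66 [114.6 162.6 169.9 200. ] c [513.  115.1] wh [37.7 28.8] a 10.3
coupling_bright mask 0.63 [274.  221.3 364.5 337.2] c [650.2  63.1] wh [69.2 92.4] a 10.8
```

View pics/w4.png

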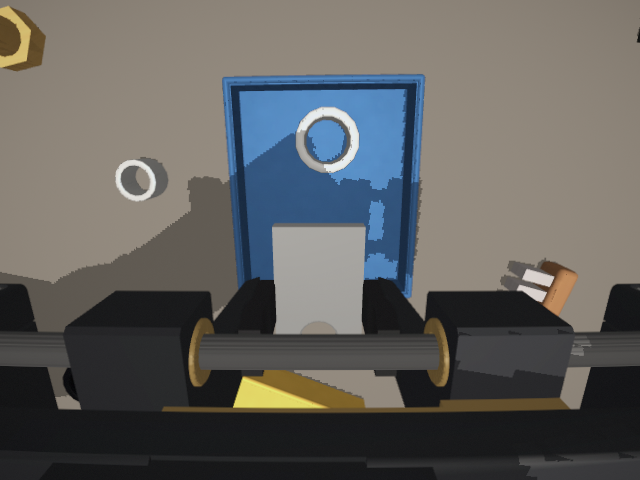

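Request:
{"op": "move_arm", "data": {
  "moves": [
    [0, 0, 0, 2, 2, -45, 255],
    [0, 0, 0, 2, 2, -85, 255],
    [0, 0, 0, 2, 2, -110, 255],
    [0, 0, 0, 2, 2, -119, 255],
    [0, 0, 0, 2, 2, -119, 255],
    [0, 0, 0, 2, 2, -119, 85],
    [0, 0, 0, 2, 2, -119, 85],
    [0, 0, 0, 2, 2, -119, 85],
    [0, 0, 0, 2, 2, -80, 85],
    [0, 0, 0, 2, 2, -10, 85]
  ]
}}

```text
clock: 13.65
ee_pos: [647.7, 97.9, 96.8]
eef_rot: [[-0.189, 0.982, -0.005], [0.982, 0.189, -0.001], [-0.0, -0.005, -1.0]]
ft_force: [0.8, -0.1, -0.6]
width: 58.4
grasp_force: 0.0
```

Request:
{"op": "move_arm", "data": {
  "moves": [
    [0, 0, 0, 15, -60, 40, 0],
    [0, 0, 0, 15, -60, 40, 0],
    [0, 0, 0, 15, -60, 40, 0]
  ]
}}

```text
clock: 13.95
ee_pos: [667.0, 33.8, 140.4]
eef_rot: [[-0.182, 0.983, 0.006], [0.983, 0.182, -0.003], [-0.004, 0.005, -1.0]]
ft_force: [0.1, -0.1, -1.4]
width: 80.4
grasp_force: 0.0
```

```bash
python3 c.py w5 lug_bright coupling_bright
```

```text
tcp [665.3  36.8 138.9] yaw y 10.7 w 84.2 clk 14.0 cam [652.9  99.6 285.6]
lug_bright lm 0.93 [312.6 147. ] z0 [649.9  98.3]
lug_bright mask 0.74 [285.9  99.2 337.7 195.1] c [648.6  97.3] wh [41.5 71.6] a 10.0
coupling_bright lm 0.67 [312.4  54.6] z0 [637.6 165.9]
coupling_bright lm 0.57 [133.8  96.3] z0 [503.7 111.8]
coupling_bright mask 0.62 [277.2   8.1 346.5  87. ] c [637.7 164.1] wh [42.6 47.6] a 10.5
coupling_bright mask 0.6 [101.4  70.9 154.  117.7] c [514.3 111.1] wh [29.4 39.3] a 88.8
```

Request:
{"op": "move_arm", "data": {
  "moves": [
    [0, 0, 0, -192, -136, 0, 0],
    [0, 0, 0, -192, -136, 0, 0],
    [0, 0, 0, -192, -136, 0, 0],
    [0, 0, 0, -192, -136, 0, 0],
    [0, 0, 0, -192, -136, 0, 0],
    [0, 0, 0, -192, -136, 0, 0],
    [0, 0, 0, -192, -136, 0, 0]
  ]
}}

```text
clock: 14.9
ee_pos: [472.2, -96.6, 137.6]
eef_rot: [[-0.189, 0.982, -0.0], [0.982, 0.189, 0.001], [0.001, 0.0, -1.0]]
ft_force: [0.4, 0.6, -0.0]
width: 88.2
grasp_force: 0.0
```

```bash
python3 c.py w6 coupling_black
```

```text
tcp [473.4 -95.8 137.8] yaw y 11.0 w 88.4 clk 14.95 cam [458.4 -31.4 283.2]
coupling_black lm 0.58 [323.2 198.1] z0 [470.2 -70.7]
coupling_black mask 0.94 [298.4 171.8 357.2 230.2] c [472.7 -68.9] wh [42.4 42.9] a 66.6
```

Black coupling at (472,-69).

Request:
{"op": "move_arm", "data": {
  "moves": [
    [0, 0, 0, -1, 27, 0, 0],
    [0, 0, 0, -1, 27, -45, 0],
    [0, 0, 0, -1, 27, -90, 0],
    [0, 0, 0, -1, 27, -129, 0],
    [0, 0, 0, -1, 27, -129, 0],
    [0, 0, 0, -1, 27, -129, 255],
    [0, 0, 0, -1, 27, -129, 255],
    [0, 0, 0, -1, 27, -129, 255],
    [0, 0, 0, -1, 27, -129, 255],
    [0, 0, 0, -1, 27, -129, 255]
  ],
  "grip_force": 25
}}

```text
clock: 16.05
ee_pos: [471.9, -70.6, 9.6]
eef_rot: [[-0.188, 0.982, 0.002], [0.982, 0.188, 0.0], [-0.0, 0.002, -1.0]]
ft_force: [-0.1, -0.6, 0.2]
width: 50.4
grasp_force: 0.0
```

Request:
{"op": "move_arm", "data": {
  "moves": [
    [0, 0, 0, 0, 0, 0, 255],
    [0, 0, 0, 0, 0, 40, 255],
    [0, 0, 0, 0, 0, 90, 255],
    [0, 0, 0, 0, 0, 122, 255],
    [0, 0, 0, 20, 200, 122, 255],
    [0, 0, 0, 20, 200, 122, 255],
    [0, 0, 0, 20, 200, 122, 255],
    [0, 0, 0, 20, 200, 122, 255],
    [0, 0, 0, 20, 200, 122, 255],
    [0, 0, 0, 20, 200, 122, 255]
  ]
}}

```text
clock: 17.05
ee_pos: [490.7, 131.0, 130.6]
eef_rot: [[-0.192, 0.981, -0.001], [0.981, 0.192, 0.0], [0.0, -0.001, -1.0]]
ft_force: [-0.2, -1.3, -1.7]
width: 43.7
grasp_force: 25.0
```

Request:
{"op": "move_arm", "data": {
  "moves": [
    [0, 0, 0, 27, 240, 0, 255],
    [0, 0, 0, 27, 240, 0, 255],
    [0, 0, 0, 27, 240, 0, 255],
    [0, 0, 0, 27, 240, 0, 255],
    [0, 0, 0, 27, 240, 0, 255],
    [0, 0, 0, 27, 240, 0, 255],
    [0, 0, 0, 27, 240, 0, 255]
  ]
}}

```text
clock: 17.75
ee_pos: [518.3, 367.9, 129.8]
eef_rot: [[-0.188, 0.982, -0.001], [0.982, 0.188, -0.003], [-0.002, -0.001, -1.0]]
ft_force: [-0.5, -0.1, -1.9]
width: 43.8
grasp_force: 25.0
```

```bash
python3 c.py w7 tray_red
```

```text
tcp [518.8 366.4 129.8] yaw y 10.8 w 44.0 clk 17.8 cam [504.7 433.6 275.2]
tray_red lm 0.93 [329.8 220. ] z0 [524.8 377.6]
tray_red mask 0.67 [238.9 109.4 430.7 315.6] c [523. 382.] wh [136.2 152.3] a 9.3
```

View pics/w7.png

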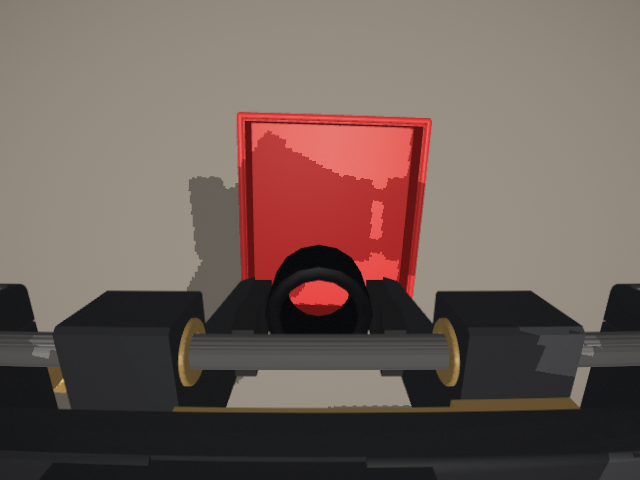

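Request:
{"op": "move_arm", "data": {
  "moves": [
    [0, 0, -1.5, -1, 52, 0, 255],
    [0, 0, -1.5, -1, 52, -20, 255],
    [0, 0, -1.5, -1, 52, -60, 255],
    [0, 0, -1.5, -1, 52, -100, 255],
    [0, 0, -1.5, -1, 52, -115, 255],
    [0, 0, -1.5, -1, 52, -115, 255],
    [0, 0, -1.5, -1, 52, -115, 75],
    [0, 0, -1.5, -1, 52, -115, 75],
    [0, 0, -1.5, -1, 52, -115, 75],
    [0, 0, -1.5, -1, 52, -60, 75]
  ]
}}

```text
clock: 18.9
ee_pos: [514.6, 417.5, 60.5]
eef_rot: [[-0.163, 0.987, -0.008], [0.987, 0.163, -0.009], [-0.008, -0.009, -1.0]]
ft_force: [0.1, -1.2, 0.7]
width: 62.3
grasp_force: 0.0
```

Request:
{"op": "move_arm", "data": {
  "moves": [
    [0, 0, 0, 0, 0, 45, 75],
    [0, 0, 0, -10, -50, 70, 0],
    [0, 0, 0, -110, -236, 70, 0],
    [0, 0, 0, -110, -236, 70, 0],
    [0, 0, 0, -110, -236, 70, 0],
    [0, 0, 0, -110, -236, 70, 0],
    [0, 0, 0, -110, -236, 70, 0],
    [0, 0, 0, -110, -236, 70, 0],
    [0, 0, 0, -110, -236, 70, 0]
  ]
}}

```text
clock: 19.8
ee_pos: [408.5, 187.1, 136.5]
eef_rot: [[-0.163, 0.987, 0.002], [0.987, 0.163, 0.002], [0.002, 0.003, -1.0]]
ft_force: [0.0, -0.1, -0.3]
width: 88.2
grasp_force: 0.0
```

```bash
python3 c.py w8 plug_brass coupling_black
```

```text
tcp [408.7 187.8 136.4] yaw y 9.4 w 88.1 clk 19.85 cam [396.2 252.4 282.2]
plug_brass lm 0.7 [189.3 195.3] z0 [296.8 197.7]
plug_brass lm 0.57 [309.7 215.2] z0 [398.7 197.2]
plug_brass mask 0.8 [285.3 193.6 335.4 248.2] c [398.6 200.1] wh [39.2 34. ] a 82.4
plug_brass mask 0.61 [141.6 165.8 221.  230.1] c [303.4 200.8] wh [58.6 47.4] a 9.0
```

View pics/w8.png

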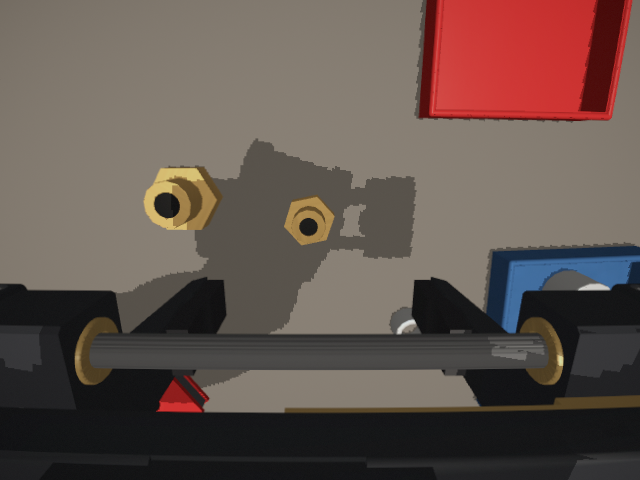

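```bash
python3 -c "
from h import *
c=arm.camera('wrist')
print(atz(c,(308,226),34),proj(c,(398.7,197.2,34)),proj(c,(398.7,197.2,14)),atz(c,(309.5,220.5),14))"
```

```text
[397.62755168 195.59876721  34.        ] [309.75288986 224.16234555] [310.32847576 218.74510318] [398.2684192  195.67101227  14.        ]
```

Request:
{"op": "move_arm", "data": {
  "moves": [
    [0, 0, 0, -10.5, 8, 0, 110],
    [0, 0, 0, -10.5, 8, 0, 110],
    [0, 0, 0, -10.5, 8, -45, 110],
    [0, 0, 0, -10.5, 8, -90, 110],
    [0, 0, 0, -10.5, 8, -120, 110],
    [0, 0, 0, -10.5, 8, -120, 110],
    [0, 0, 0, -10.5, 8, -120, 255],
    [0, 0, 0, -10.5, 8, -120, 255],
    [0, 0, 0, -10.5, 8, -120, 255],
    [0, 0, 0, -10.5, 8, -120, 255]
  ],
  "grip_force": 30
}}

```text
clock: 21.1
ee_pos: [397.4, 193.8, 16.5]
eef_rot: [[-0.162, 0.987, 0.001], [0.987, 0.162, 0.001], [0.001, 0.001, -1.0]]
ft_force: [-0.1, 0.1, 0.0]
width: 25.5
grasp_force: 30.0
```

Request:
{"op": "move_arm", "data": {
  "moves": [
    [0, 0, 0, 0, 0, 0, 255],
    [0, 0, 0, 0, 0, 0, 255],
    [0, 0, 0, 0, 0, 40, 255],
    [0, 0, 0, 0, 0, 90, 255],
    [0, 0, 0, 0, 0, 122, 255],
    [0, 0, -22, 100, -150, 122, 255],
    [0, 0, -22, 100, -150, 122, 255],
    [0, 0, -22, 100, -150, 122, 255],
    [0, 0, -22, 100, -150, 122, 255],
    [0, 0, -22, 100, -150, 122, 255]
  ]
}}

```text
clock: 22.1
ee_pos: [499.0, 37.5, 137.9]
eef_rot: [[0.229, 0.973, 0.002], [0.973, -0.229, -0.003], [-0.003, 0.002, -1.0]]
ft_force: [0.1, 0.3, -2.2]
width: 25.0
grasp_force: 30.0
```

Request:
{"op": "move_arm", "data": {
  "moves": [
    [0, 0, 0, 138, -185, 0, 255],
    [0, 0, 0, 138, -185, 0, 255],
    [0, 0, 0, 138, -185, 0, 255],
    [0, 0, 0, 138, -185, 0, 255],
    [0, 0, 0, 138, -185, 0, 255],
    [0, 0, 0, 138, -185, 0, 255],
    [0, 0, 0, 138, -185, 0, 255]
  ]
}}

```text
clock: 22.8
ee_pos: [633.9, -140.4, 136.8]
eef_rot: [[0.218, 0.976, -0.002], [0.976, -0.218, 0.001], [0.001, -0.002, -1.0]]
ft_force: [-1.0, -0.7, -1.6]
width: 25.0
grasp_force: 30.0
```

```bash
python3 c.py w9 tray_yellow
```

```text
tcp [ 633.7 -139.2  137.2] yaw y -12.5 w 25.4 clk 22.85 cam [648.  -75.7 282.4]
tray_yellow mask 0.68 [222.6 103.1 413.4 307.1] c [ 637.3 -122.8] wh [157.3 134.7] a 77.0
```

View pics/w9.png

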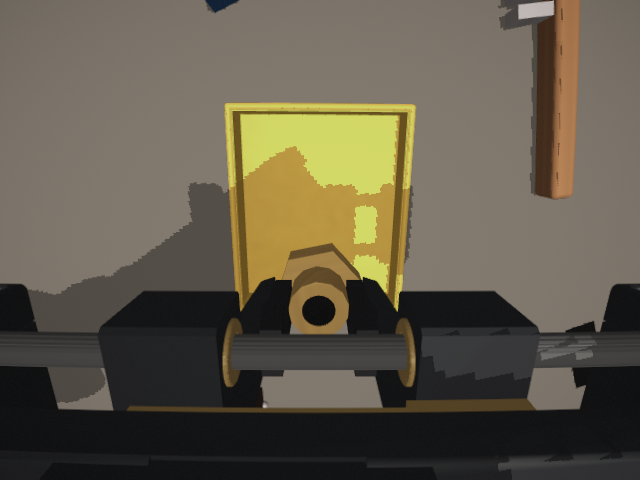

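Request:
{"op": "move_arm", "data": {
  "moves": [
    [0, 0, 0, 4, 14, -20, 255],
    [0, 0, 0, 4, 14, -60, 255],
    [0, 0, 0, 4, 14, -100, 255],
    [0, 0, 0, 4, 14, -115.5, 255],
    [0, 0, 0, 4, 14, -115.5, 255],
    [0, 0, 0, 4, 14, -115.5, 110],
    [0, 0, 0, 4, 14, -115.5, 110],
    [0, 0, 0, 4, 14, -115.5, 110],
    [0, 0, 0, 4, 14, -80, 110],
    [0, 0, 0, 4, 14, -30, 110]
  ]
}}

```text
clock: 23.95
ee_pos: [636.9, -127.5, 106.8]
eef_rot: [[0.218, 0.976, -0.005], [0.976, -0.218, 0.0], [-0.001, -0.005, -1.0]]
ft_force: [1.5, -0.0, 0.5]
width: 50.1
grasp_force: 0.0
```

Request:
{"op": "move_arm", "data": {
  "moves": [
    [0, 0, 90, -80, -140, 60, 0],
    [0, 0, 90, -80, -140, 60, 0],
    [0, 0, 90, -80, -140, 60, 0],
    [0, 0, 90, -120, -260, 60, 0],
    [0, 0, 90, -120, -260, 60, 0],
    [0, 0, 90, -120, -260, 60, 0],
    [0, 0, 90, -120, -260, 60, 0],
    [0, 0, 90, -120, -260, 60, 0],
    [0, 0, 90, -120, -260, 60, 0],
    [0, 0, 90, -120, -260, 60, 0]
  ]
}}

```text
clock: 24.95
ee_pos: [518.8, -387.8, 168.6]
eef_rot: [[-0.959, 0.284, 0.001], [0.284, 0.959, -0.001], [-0.001, -0.001, -1.0]]
ft_force: [0.7, 0.6, 0.2]
width: 88.4
grasp_force: 0.0
```

```bash
python3 c.py w10 lug_black angle
```

```text
tcp [ 518.7 -387.9  168.3] yaw y 73.8 w 88.1 clk 25.0 cam [ 452.7 -369.8  314. ]
lug_black lm 0.81 [311.2 179.9] z0 [ 478.8 -384.7]
lug_black mask 0.91 [283.7 136.6 337.8 197.6] c [ 468.9 -381.7] wh [40.9 50.8] a 83.8
angle lm 0.72 [338.7 204.5] z0 [ 507.9 -366.7]
angle mask 0.9 [227.1 180.7 447.3 243.7] c [ 509.1 -370.6] wh [180.8  36.8] a 79.2
```

View pics/w10.png

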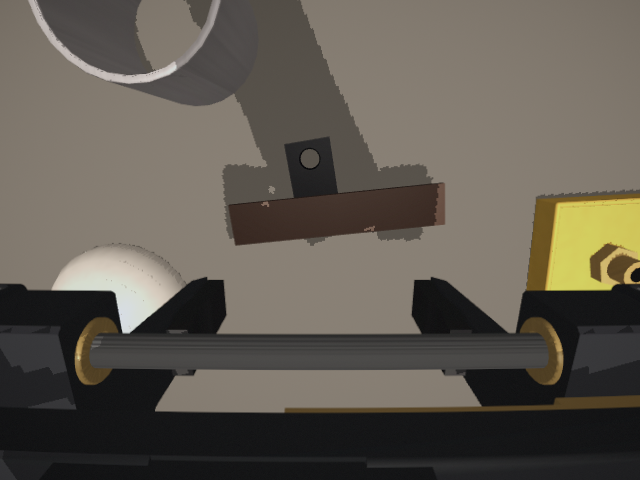

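Run:
```python
from h import *
np.set_printoptions(precision=1,suppress=True)
c=arm.camera("wrist")
m=arm.masks_of(c,"lug_black")[0]
k=cv2.convexHull(np.argwhere(m["mask"])[:,::-1].astype(np.int32))[:,0]
w=np.array([atz(c,u,8)[:2] for u in k]); 
ap=cv2.approxPolyDP(k.reshape(-1,1,2),3,True)[:,0]
for u in ap: print(u,atz(c,u,8)[:2])
print("hole",atz(c,(310,158.5),8)[:2])
for f in arm.landmark_of(c,"shell"): print("shell lm",f["confidence"],atz(c,f["at"],0)[:2])
# angle top free edge ends
for u in ((228,205),(441,183)): print("edge",atz(c,u,35)[:2])
for n in("scene","side"):
    d=arm.camera(n)
    for f in arm.masks_of(d,"shell")[:1]: print(n,f["extent"])
    for X in((338,-450),):
        P=[proj(d,(X[0]+55*np.cos(a),X[1]+55*np.sin(a),z)) for a in np.arange(0,6.3,.1) for z in(0,110)]
        print(np.min(P,0),np.max(P,0))
    for f in arm.masks_of(d,"plug_brass")+arm.masks_of(d,"coupling_black"): print(f["confidence"],np.array(f["extent"]))
```

```text
[336 192] [ 495.  -365.4]
[294 197] [ 488.2 -402.9]
[283 145] [ 442.3 -398. ]
[327 138] [ 447.9 -359.8]
hole [ 460.1 -379. ]
edge [ 475.3 -454.4]
edge [ 509.2 -281.4]
scene [220.1, 137.3, 262.4, 187.3]
[220.6 139.6] [261.  187.6]
0.82 [428.8 222.4 449.8 250.9]
0.61 [229.9 246.6 247.7 263.9]
0.92 [480.7 323.2 507.7 350. ]
side [210.2, 315.5, 310.9, 419.1]
[233.1 315.6] [309.3 420.3]
0.81 [245.5 190.3 264.  214.1]
0.79 [410.  249.7 422.5 274.4]
0.27 [305.7 157.  368.2 191.7]
0.59 [326.5 158.8 340.7 175.4]
```

Request:
{"op": "move_arm", "data": {
  "moves": [
    [0, 0, 9, -50, 6, 0, 66],
    [0, 0, 9, -50, 6, 0, 66],
    [0, 0, 9, -50, 6, -50, 66],
    [0, 0, 9, -50, 6, -100, 66],
    [0, 0, 9, -50, 6, -145, 66],
    [0, 0, 9, -50, 6, -165, 66],
    [0, 0, 9, -50, 6, -165, 66],
    [0, 0, 9, -50, 6, -165, 66]
  ]
}}

```text
clock: 26.55
ee_pos: [469.0, -381.4, 2.6]
eef_rot: [[-0.991, 0.136, 0.0], [0.136, 0.991, 0.0], [0.0, 0.0, -1.0]]
ft_force: [0.0, -0.8, 0.6]
width: 65.3
grasp_force: 0.0
```

Request:
{"op": "move_arm", "data": {
  "moves": [
    [0, 0, 0, 0, 0, 0, 255],
    [0, 0, 0, 0, 0, 0, 255],
    [0, 0, 0, 0, 0, 0, 255],
    [0, 0, 0, 0, 0, 0, 255],
    [0, 0, 0, 0, 0, 0, 255]
  ],
  "grip_force": 30
}}

```text
clock: 27.05
ee_pos: [468.8, -381.4, 2.8]
eef_rot: [[-0.991, 0.136, 0.0], [0.136, 0.991, 0.0], [-0.0, 0.0, -1.0]]
ft_force: [-0.8, 0.0, 0.1]
width: 39.6
grasp_force: 30.0
```

Request:
{"op": "move_arm", "data": {
  "moves": [
    [0, 0, 0, -4, 1, 0.5, 255],
    [0, 0, 0, -8, 2, 0.5, 255],
    [0, 0, 0, -12, 6, 0.5, 255],
    [0, 0, 0, -15, 16, 0.5, 255],
    [0, 0, 0, -18, 26, 0.5, 255],
    [0, 0, 0, -21, 36, 0.5, 255],
    [0, 0, 0, -23, 46, 0.5, 255],
    [0, 0, 0, -25, 54, 0.5, 255],
    [0, 0, 0, -25, 54, 0.5, 255]
  ]
}}

```text
clock: 27.95
ee_pos: [443.4, -325.9, 3.3]
eef_rot: [[-0.991, 0.133, -0.001], [0.133, 0.991, 0.001], [0.001, 0.001, -1.0]]
ft_force: [0.4, -0.2, -1.1]
width: 39.1
grasp_force: 30.0
```

```bash
python3 c.py w11 lug_black angle
```

```text
tcp [ 443.7 -327.     3.3] yaw y 82.3 w 39.6 clk 28.0 cam [ 375.3 -318.3  148.9]
lug_black lm 0.8 [316.9 315.4] z0 [ 453.2 -329.5]
lug_black mask 0.58 [269.9 244.9 365.2 388.9] c [ 452.2 -328.7] wh [40.7 73. ] a 83.3
lug_black mask 0.29 [ 71.9 399.6  82.4 408.1] c [ 483.9 -458.5] wh [3.6 6.3] a 35.9
angle lm 0.19 [ 9.6 95.1] z0 [ 335.5 -444.2]
```

View pics/w11.png

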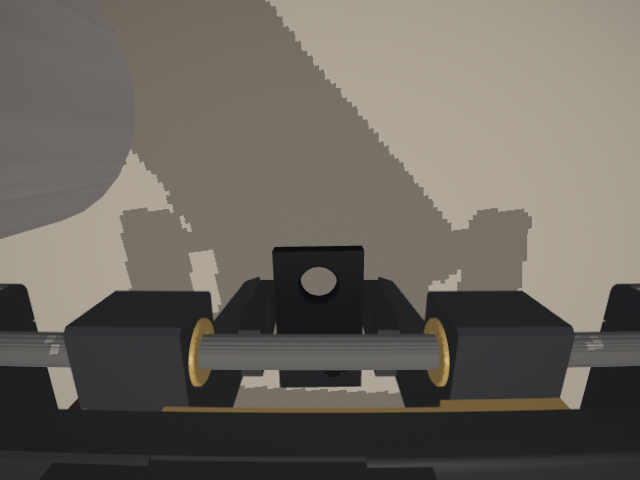

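Request:
{"op": "move_arm", "data": {
  "moves": [
    [0, 0, 0, 0, 0, 10, 255],
    [0, 0, 0, 0, 3, 40, 255],
    [0, 0, 0, 0, 10, 85, 255],
    [0, 0, 0, 2, 40, 125, 255],
    [0, 0, 0, 10, 85, 127, 255],
    [0, 0, -8, 15, 130, 127, 255],
    [0, 0, -16, 20, 175, 127, 255],
    [0, 0, -24, 25, 220, 127, 255],
    [0, 0, -32, 30, 265, 127, 255],
    [0, 0, -40, 35, 310, 127, 255]
  ]
}}

```text
clock: 29.2
ee_pos: [478.2, -25.3, 130.9]
eef_rot: [[-0.699, 0.715, 0.001], [0.715, 0.699, -0.0], [-0.001, 0.001, -1.0]]
ft_force: [0.6, 0.6, -1.3]
width: 39.2
grasp_force: 30.0
```

Request:
{"op": "move_arm", "data": {
  "moves": [
    [0, 0, -33, 50, 374, 0, 255],
    [0, 0, -33, 50, 374, 0, 255],
    [0, 0, -33, 50, 374, 0, 255],
    [0, 0, -33, 50, 374, 0, 255],
    [0, 0, -33, 50, 374, 0, 255],
    [0, 0, -33, 50, 374, 0, 255],
    [0, 0, -33, 50, 374, 0, 255],
    [0, 0, -33, 50, 374, 0, 255],
    [0, 0, -33, 50, 374, 0, 255],
    [0, 0, -33, 50, 374, 0, 255]
  ]
}}

```text
clock: 30.2
ee_pos: [527.5, 347.5, 130.5]
eef_rot: [[-0.204, 0.979, -0.0], [0.979, 0.204, -0.0], [-0.0, -0.0, -1.0]]
ft_force: [-0.0, -0.9, -1.8]
width: 39.7
grasp_force: 30.0
```

```bash
python3 c.py w12 tray_red coupling_black lug_black
```

```text
tcp [528.  345.9 130.3] yaw y 11.7 w 39.1 clk 30.25 cam [512.7 412.6 276. ]
tray_red lm 0.9 [325.1 192. ] z0 [525.3 379.3]
tray_red mask 0.81 [228.8  74.4 427.7 294.1] c [523.6 379. ] wh [135.  157.3] a 9.1
coupling_black mask 0.63 [289.9 103.9 360.5 171.9] c [516.4 420.6] wh [42.9 42.9] a 62.0
lug_black lm 0.82 [316.6 314.9] z0 [540.8 269.9]
lug_black mask 0.9 [271.7 244.  364.3 390.4] c [542.9 268.6] wh [ 76.2 138.4] a 12.6
```

View pics/w12.png

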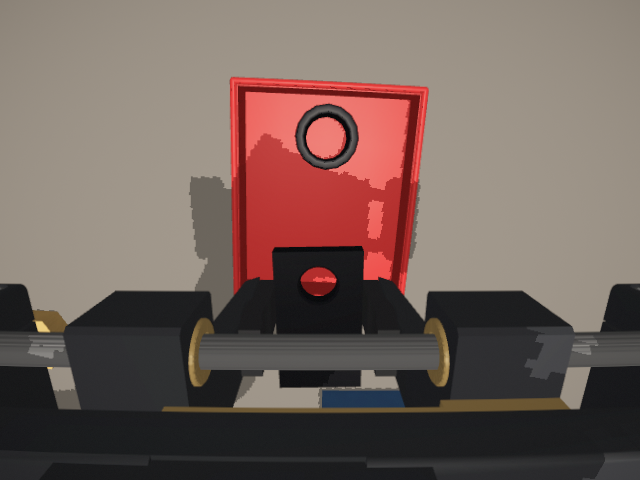

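Request:
{"op": "move_arm", "data": {
  "moves": [
    [0, 0, -2, 0, 10, 0, 255],
    [0, 0, -2, 0, 10, -45, 255],
    [0, 0, -2, 0, 10, -85, 255],
    [0, 0, -2, 0, 10, -112, 255],
    [0, 0, -2, 0, 10, -122.5, 255],
    [0, 0, -2, 0, 10, -122.5, 255],
    [0, 0, -2, 0, 10, -122.5, 85],
    [0, 0, -2, 0, 10, -122.5, 85],
    [0, 0, -2, 0, 10, -122.5, 85],
    [0, 0, -2, 0, 10, -80, 85]
  ]
}}

```text
clock: 31.55
ee_pos: [525.9, 354.1, 46.3]
eef_rot: [[-0.169, 0.986, -0.006], [0.986, 0.169, -0.007], [-0.006, -0.007, -1.0]]
ft_force: [-0.2, -0.9, -0.4]
width: 58.9
grasp_force: 0.0
```

Request:
{"op": "move_arm", "data": {
  "moves": [
    [0, 0, 0, 0, 0, 50, 85],
    [0, 0, 0, 0, 0, 100, 85],
    [0, 0, 0, 0, -70, 120, 85],
    [0, 0, 0, 0, -70, 120, 85],
    [0, 0, 0, 0, -70, 120, 85],
    [0, 0, 0, 0, -70, 120, 85]
  ]
}}

```text
clock: 32.15
ee_pos: [528.3, 287.2, 170.8]
eef_rot: [[-0.168, 0.986, 0.001], [0.986, 0.168, 0.001], [0.001, 0.001, -1.0]]
ft_force: [-0.1, 1.0, -0.1]
width: 58.8
grasp_force: 0.0
```

```bash
python3 c.py w13 coupling_black lug_black
python3 - <<'E'
from h import *
a,b=arm.camera("wrist")["color"],arm.camera("scene")["color"][190:390,180:540]
b=cv2.resize(b,None,fx=2.2,fy=2.2)[:440,:790]
b=b[:,:,::-1]; cv2.imwrite("pics/fin.png",np.vstack([cv2.copyMakeBorder(cv2.resize(a[:270,:,::-1],None,fx=.55,fy=.55),0,0,0,790-352,cv2.BORDER_CONSTANT),b]))
E
```

```text
tcp [527.9 288.3 170.6] yaw y 9.8 w 58.4 clk 32.2 cam [515.8 352.7 316.4]
coupling_black lm 0.87 [332.6  67. ] z0 [517.1 420.9]
coupling_black mask 0.73 [304.6  24.5 365.8  93.9] c [516.9 419.2] wh [47.1 43.9] a 52.0
lug_black lm 0.72 [332.3 158.6] z0 [530.4 345.4]
lug_black mask 0.81 [307.7 115.8 357.  201.2] c [529.5 345.1] wh [41.9 72.9] a 10.8
```

View pics/fin.png

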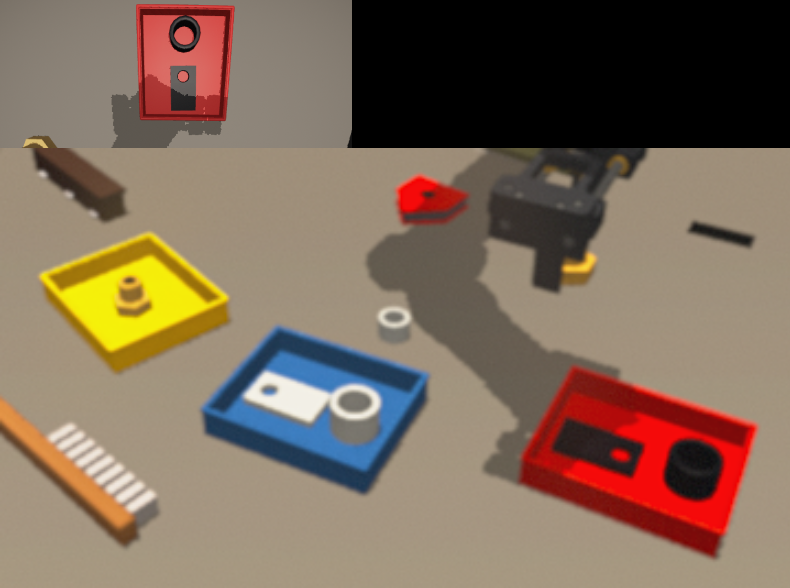

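All five pieces lie flat or upright in their trays, and the arm is clear.

```bash
python3 -c "
from bench import arm;print(arm.close_job())"
```

```text
the job is handed in; nothing more can be done
None
```

The job is handed in at about 32 s: the last pictures show both stainless pieces in the blue tray, both black pieces in the red and the brass plug in the yellow, each flat or upright, with the stainless done first; the result of the judging was not reported.

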